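# Load two cells into a tester's spring magazine

### The job

Load the two long cells into the cell tester's spring magazine, one on top of the other, button ends towards the instrument case: set each one gently on the spring lips, without dropping it, and press it down by feel until the lips have snapped shut over it and hold it. Do not force the stack hard against the bottom, and leave the short cell and the screw dish where they are.

Things in the scene. Friction and masses are not known exactly. Their poses are not given: they have to be found in the camera images.
- tester: Bench cell tester, fixed: dark base plate 176 x 96 x 9 mm; grey instrument case on its +x half (x 51 to 121 mm, 60 mm high, knob 69 mm), slotted upright before it (x 45 to 51 mm, 115 mm high) and on this a black magazine, 80 mm long (x), 33 mm wide (clamp knob out to y 33 mm), open on top. Origin on the bench under the middle of the magazine's mouth; x along the magazine towards the case, z up.
- magazine_low (a point): Point on the mouth's centre line, 72 mm above the bench: where the lip tips would be with the magazine clamped at its lowest. It is clamped 0 to 45 mm higher, as last used: not measured, does not yield; feel or see it. All heights after this are from the lip tips. Channel inside: 72 mm long (x), 20 mm wide, flared lead-ins at both ends up to +11 mm, sprung follower plate at -6 mm.
- lips (a point): Same point, for the four spring-steel lips: at the corners, 19 to 36 mm from the middle in x, they and their plates lean inward and down from +13 mm to the tips, which leave 12 mm between them. From -23 mm up the two sides are open between the corners (38 mm in x), so fingers that hold a cell's middle, or press on it within 8 mm of the middle, pass freely.
- push (a point): Same point, for the push: a cell laid on the lips has its axis at +10 mm (on a loaded cell +11 mm) and is not held yet. Push 17 to 18 mm down: force climbs to 9-12 N (first cell) or 11-15 N (second) as the lips spread, drops near 0 after 10-13 mm as they snap shut over it, then 1-4 N (follower). Stopped just then it may stay wedged. Held, its axis is at -7 mm, the cell beneath 18 mm lower.
- bottom (a point): Point on the centre line, 36 mm under magazine_low: the underside of a stack that has bottomed (magazine at its lowest). With two cells in, only about 1.5 mm of travel remain below the held depth before the stack stands solid and the force shoots up. The follower loads the cells with 4 N at most; one cell must never be made to bear on the other with more than 15 N.
- cell_a: One of the two long cells to load: grey round lithium cell, 18 mm in diameter, 67 mm long over all, 46 g, lying on its side and free to roll. Origin on its axis at mid-length (9 mm above the bench as it lies); x runs along the axis to the end with the small raised button (8 mm wide, 2 mm high, pale band round the wrap near that end). Grasp it across its middle.
- cell_b: The other long cell, the same in every way as cell_a; the order of the two does not matter.
- cell_a_button (a point): Face of the button of cell_a, on its axis, 33.5 mm from its origin along +x.
- cell_b_button (a point): Face of the button of cell_b, on its axis, 33.5 mm from its origin along +x.
- short_cell: Bystander: a shorter and thinner grey cell (14 mm in diameter, 50 mm long) that does not fit this magazine; leave it. Origin on its axis at mid-length.
- dish: Bystander: flat aluminium screw dish, 72 mm in diameter, 14 mm high; leave it. Origin at the centre of its underside.
Not all that is in view belongs to the job. What is shaped like the cell_a but pink is not meant.

How it is judged:
By the outcome, as a careful person would: the job done as asked, in the order asked, and still so for the second after the job is handed in, with the robot touching nothing.
It also fails if it takes over 72 s, if anything falls off the work surface, if the arm or the gripper's body presses on something with over 40 N, if the wrist force passes 120 N, or if a joint passes its speed limit or range.

### The arm

A 6-joint arm with a two-finger parallel gripper is mounted at the origin on a cart in front of the work surface, level with it; the furniture and walls round the work are solid. World frame = base frame: x ahead of the robot, y to its left, z up, the work surface at z = 0. Lengths are in mm, angles in rad, forces in N, time in s.
With the tool pointing down it reaches from about 200 to 875 mm from the base axis. Payload 3.4 kg.
Tool frame: the origin (TCP) lies at the very end of the fingers, on their centre line; the grasp point (between the pads) lies 19 mm behind it (grasp_offset is the distance from the TCP to the grasp point, in mm); z points along the fingers, y is the line along which they close (so a half turn about z gives the same grasp; the last joint's range is limited). The gripper opens to 94 mm and grips with 3 to 60 N. Pads are 16 mm wide; open, the fingers measure 119 mm over their backs; the gripper's body (75 mm by 177 mm) begins 78 mm behind the grasp point.
Start: joints at [-0.121, 0.276, 1.505, -0, 1.361, -0.121], TCP at [575.035, -0.01, 205.493] pointing down, gripper open.
Joint ranges: [-2.89, 2.89], [-0.75, 2.08], [0.22, 2.7], [-1.18, 4.32], [0.11, 2.71], [-2.7, 2.7]. Speed limits (rad/s): [2.57, 2.57, 3.14, 3.14, 3.14, 3.14].

### API

Orientations are given as a unit quaternion [x, y, z, w].
In Python, from rig import get_obs, get_image, camera_model, close_job, grasp_offset gives the robot as it stands.
- The arm moves only by the tool play_rows, never from a script. Its argument "moves" is a list of rows, each an object with "travel": the shift along the tool's x, y, z as a fraction of full scale, a list of three; "rot": the turn, a rotation vector about the tool's x, y, z as a fraction of full scale, a list of three. In form: [{"travel": [dx, dy, dz], "rot": [rx, ry, rz]}, ...]. A call has 1 to 8 rows; each row is the pose to reach, as a shift and turn from the pose commanded when the call began, along the tool's axes at that moment, turning the shorter way round; what a row does not reach only later rows make up. Full scale, the value 1, is 0.1 m for a shift and pi rad for a turn. A row lasts 1/10 s, in which the tool goes at most 50 mm and 8.59 degrees, less where a joint would pass 70% of its speed; a pose out of reach is approached as far as the arm can. A call with a number of a shift or a turn outside -1 to 1 is refused whole. A call with a gripper value outside its range is refused whole. "gripper" is the gripper command: -1 is shut, 1 is fully open, values between are in proportion, set as the call begins (left out, the last holds). The fingers move at their own pace and stop on an object; "force" is the grip in N (left out, the last holds). Time passes only in rows, so rows that repeat a pose let the fingers close. It gives the time, the measured TCP pose, the force, the opening and the grip force at its end, in the units of the state.
- get_obs(): the state, without advancing time (a new reading comes with each control period).
- get_image(name): name is "scene" or "side" or "wrist"; returns the picture (420x560x3 uint8, blue, green, red); there is no depth.
- camera_model(name): a dict with "vertical_fov" (degrees; the focal length in pixels is half the picture's height over the tangent of half this angle, whatever the lens; pixels are square), "cx", "cy" (the principal point, pixels), "k1" (the pictures are not rectified: a ray, as slopes to the right and down, at radius r is drawn at 1 + k1 r^2 times it, then the intrinsics apply), "xyz" and "attitude" of the camera in the world; the wrist camera has in their place "T_tool_cam" (4x4, takes a point from camera to tool coordinates, whose origin is the TCP and whose axes are the flange's). Camera axes: x right, y up, looking along -z (the intrinsics and any distortion apply to the point x, -y, -z); pixel columns grow to the right and rows downward; lengths in mm; the calibration is good to about 2 mm. A picture is of the moment at which its call begins: read the wrist's pose just before it. camera_model takes no time and is no camera call.
- close_job(): hands the job in; it is judged then, once.
The state is a dict: "time_s": time; "qpos": joint angles; "dq": joint speeds; "tau": joint torques, N m; "tool_pos": TCP position; "tool_rot": TCP orientation; "force": force on the tool from outside, world axes, zero at the start; "torque": the same for the moment, N m; "finger_gap": opening from 0.0 (shut) to 1.0 (fully open); "grasp_force": force on a finger pad.
Only numpy, scipy, OpenCV 4.12 (cv2) and the standard library are available. Lean on these libraries where they do the work, as an engineer would, in place of code of your own. Each camera call takes 0.05 s, during which the arm holds its last target. There are 200 camera calls.

## Working session

There is one attempt and no reset: what is moved stays moved. The work goes in short steps, Python scripts to look and compute and a tool call to move; the robot and the scene stay as the last step left them, time stands still between calls to the robot, and variables do not carry over. Pictures are saved under pics/ and viewed, at most 10 in all, crops included, and the job is handed in when it is done.

Besides the shell and the picture viewer there is one more tool, called after "Call:" as name(argument=value, ...) on one line, values as JSON. play_rows: Moves the arm, as the interface text tells. Its arguments: {"type":"object","properties":{"moves":{"type":"array","items":{"type":"object","properties":{"travel":{"type":"array","items":{"type":"number","minimum":-1,"maximum":1}},"rot":{"type":"array","items":{"type":"number","minimum":-1,"maximum":1}}}}},"gripper":{"type":"number"},"force":{"type":"number"}},"required":["moves"]}

```bash
ls; mkdir -p pics
python3 - <<'E'
from rig import *
import cv2,numpy as np
o=get_obs();print(o)
for n in("scene","side","wrist"):
    print(n,camera_model(n))
print(grasp_offset if not callable(grasp_offset) else grasp_offset())
a=get_image("scene");b=get_image("side");c=get_image("wrist")
for n,i in zip(("scene","side","wrist"),(a,b,c)): cv2.imwrite(f"pics/{n}0.png",i)
E
```

```text
pics
{'time_s': 0.0, 'qpos': array([-1.20961706e-01,  2.76602284e-01,  1.50608410e+00,  1.27992582e-05,
        1.36069046e+00, -1.20975553e-01]), 'dq': array([-0.00214487, -0.00119579,  0.00033851,  0.00013448,  0.00027319,
       -0.00072566]), 'tau': array([ 1.66144628e-04, -4.04588020e+01, -2.37234324e+01,  7.02253589e-02,
        3.46444664e-02, -1.77189750e-04]), 'tool_pos': array([5.74455170e+02, 8.77791286e-02, 2.04620121e+02]), 'tool_rot': array([ 7.07102552e-01,  7.07110448e-01, -5.45149002e-04, -7.06177880e-04]), 'force': array([-0.49828236, -0.10910608,  0.07462654]), 'torque': array([-0.04485892,  0.0106731 , -0.01447123]), 'grasp_force': 0.0, 'finger_gap': 1.0014074789336853}
scene {'vertical_fov': 54.060019502231, 'cx': 276.2147057879679, 'cy': 219.95915774048532, 'k1': -0.09677369706248072, 'xyz': array([ -31.31128793, -415.97377541,  727.15227918]), 'attitude': array([ 0.34867036, -0.17245742, -0.40466467,  0.82760735])}
side {'vertical_fov': 46.11361871200799, 'cx': 274.95348074088804, 'cy': 209.17847583319198, 'k1': -0.1189990702706204, 'xyz': array([152.19391653, 711.64287096, 499.20211601]), 'attitude': array([-0.11535162,  0.50002952,  0.83537766, -0.19699913])}
wrist {'vertical_fov': 71.49121300350077, 'cx': 281.5820166610137, 'cy': 208.6127984833019, 'k1': -0.059521791592667135, 'T_tool_cam': array([[ 9.67214854e-05,  9.68592650e-01,  2.48652908e-01,
         7.11730198e+01],
       [ 9.99999930e-01, -1.83521225e-04,  3.25899392e-04,
         4.19352201e-01],
       [ 3.61296842e-04,  2.48652859e-01, -9.68592600e-01,
        -1.78496643e+02],
       [ 0.00000000e+00,  0.00000000e+00,  0.00000000e+00,
         1.00000000e+00]])}
18.8
```

View pics/scene0.png

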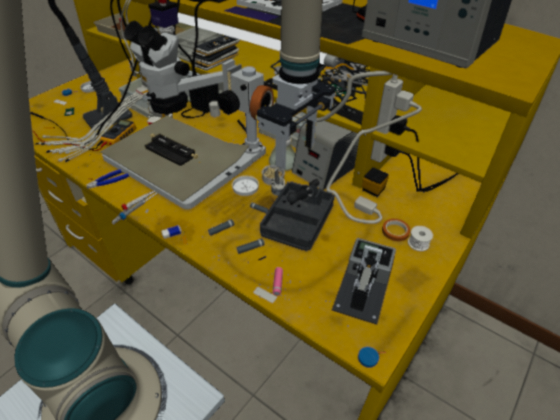

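View pics/side0.png

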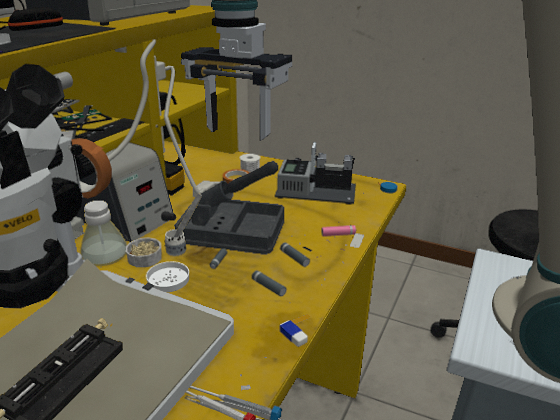

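View pics/wrist0.png

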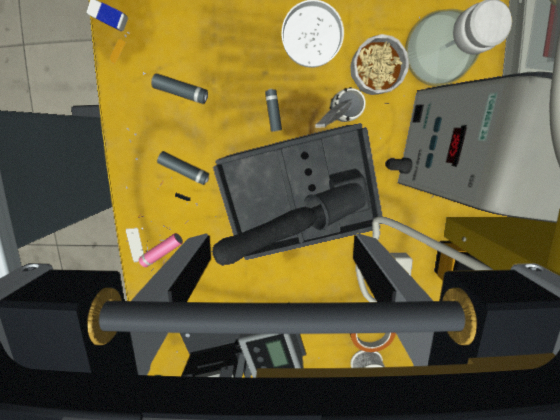

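Scene: the long grey cells are at (220,227) and (250,246). They could be confused with the short cell at (258,207), the pink cell at (277,280) and the eraser at (172,231). The tester is at (365,280), with its case towards the far end. Wrist: long cells at (180,88) and (183,167), short cell at (273,110), pink at (160,249). I choose the two long grey ones and check them, along with the tester, in one composite of crops.

```bash
cat > h.py <<'E'
import numpy as np,cv2
from scipy.spatial.transform import Rotation as R
from rig import *
def cam(n,o=None):
    m=camera_model(n)
    if n=="wrist":
        o=o or get_obs();T=np.eye(4);T[:3,:3]=R.from_quat(o["tool_rot"]).as_matrix();T[:3,3]=o["tool_pos"];T=T@m["T_tool_cam"]
    else:
        T=np.eye(4);T[:3,:3]=R.from_quat(m["attitude"]).as_matrix();T[:3,3]=m["xyz"]
    return T,210/np.tan(np.radians(m["vertical_fov"]/2)),m["cx"],m["cy"],m["k1"]
def proj(C,P):
    T,f,cx,cy,k=C;p=(np.atleast_2d(P)-T[:3,3])@T[:3,:3];s=p[:,:2]/-p[:,2:]*[1,-1]
    s=s*(1+k*(s**2).sum(1,keepdims=True));return s*f+[cx,cy]
def ray(C,uv):
    T,f,cx,cy,k=C;d=(np.atleast_2d(uv)-[cx,cy])/f;s=d.copy()
    for _ in range(20): s=d/(1+k*(s**2).sum(1,keepdims=True))
    return T[:3,3],np.c_[s[:,0],-s[:,1],-np.ones(len(s))]@T[:3,:3].T
def onz(C,uv,z):
    o,d=ray(C,uv);return o+d*((z-o[2])/d[:,2:])
def tri(C1,a,C2,b):
    o1,d1=ray(C1,a);o2,d2=ray(C2,b);out=[]
    for x,y in zip(d1,d2):
        t=np.linalg.lstsq(np.c_[x,-y],o2-o1,rcond=None)[0];out.append(np.r_[(o1+x*t[0]+o2+y*t[1])/2,np.linalg.norm(o1+x*t[0]-o2-y*t[1])])
    return np.array(out)
E
python3 - <<'E'
import cv2,numpy as np
s=cv2.imread("pics/scene0.png");d=cv2.imread("pics/side0.png");w=cv2.imread("pics/wrist0.png")
r=lambda i,x,y,W,H,k:cv2.resize(i[y:y+H,x:x+W],None,fx=k,fy=k,interpolation=cv2.INTER_CUBIC)
A=r(s,325,230,80,100,5) #400x500
B=r(d,270,135,100,80,4) #400x320
C=r(w,140,60,160,140,2.5) #400x350 -> crop
out=np.zeros((600,800,3),np.uint8);out[:500,:400]=A;out[:320,400:]=B;out[320:600,400:]=r(w,140,65,160,112,2.5)
cv2.imwrite("pics/c1.png",out)
E
```

```text
(no output)
```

View pics/c1.png

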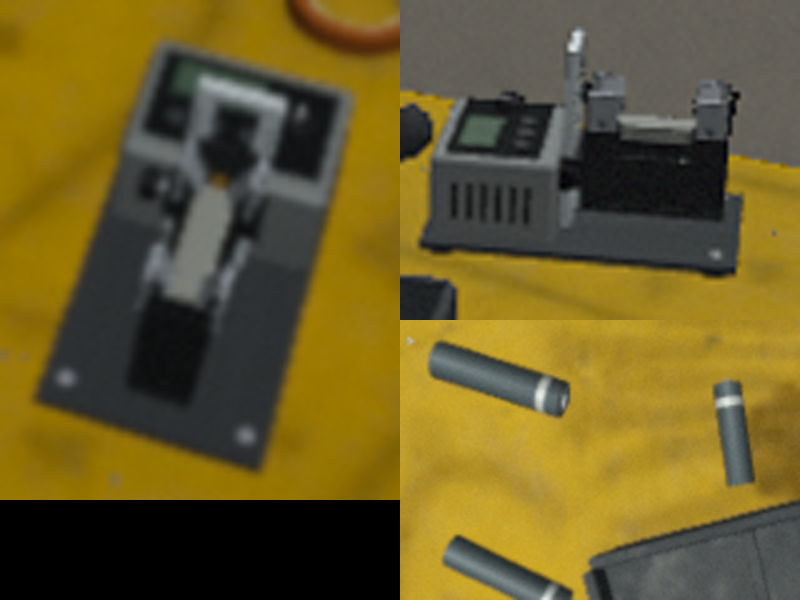

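The crops confirm two long cells with the pale band on the +x side (the button is visible at wrist (206,97)) and a thinner, shorter short cell. In the scene crop the base plate's near corners are at (332.6,310) and (377.4,323.6). Next I fit the tester pose and measure the cells.

Run:
```python
from h import *
from scipy.optimize import least_squares
o=get_obs();S,D,W=cam("scene"),cam("side"),cam("wrist",o)
w=cv2.imread("pics/wrist0.png");hsv=cv2.cvtColor(w,cv2.COLOR_BGR2HSV)
m=(hsv[...,1]<110).astype(np.uint8)*255
for x,y,ww,hh in((145,65,70,45),(150,143,64,45),(258,83,30,52)):
    k=np.zeros_like(m);k[y:y+hh,x:x+ww]=m[y:y+hh,x:x+ww]
    c=max(cv2.findContours(k,0,1)[0],key=cv2.contourArea)
    P=onz(W,c[:,0].astype(float),9)[:,:2]
    (cx,cy),(a,b),an=cv2.minAreaRect(P.astype(np.float32))
    d=cv2.PCACompBackProject if 0 else np.linalg.svd(P-P.mean(0))[2][0]
    print("cell",cx,cy,a,b,an,"axis deg",np.degrees(np.arctan2(d[1],d[0])))
# tester fit
base=np.array([[-55,48,9],[-55,-48,9],[121,48,60],[121,-48,60]],float)
uv=np.array([[332.6,310],[377.4,323.6],[357.6,238],[395.4,248.4]])
print(onz(S,uv[:2],9),onz(S,uv[2:],60))
def T(p,P): c,s=np.cos(p[2]),np.sin(p[2]);return np.c_[p[0]+c*P[:,0]-s*P[:,1],p[1]+s*P[:,0]+c*P[:,1],P[:,2]]
f=lambda p:np.r_[(proj(S,T(p,base))-uv).ravel(),(proj(D,T(p,np.array([[-55,48,9.]])))-[[354.3,202.5]]).ravel()]
r=least_squares(f,[600,-200,0]);print(r.x,np.round(r.fun,1))
for z in (72,85,100,117,130): print(z,proj(S,T(r.x,np.array([[-36,8,z],[-36,-8,z],[36,8,z],[0,0,z]],float))).round(1).tolist(),proj(D,T(r.x,np.array([[-36,8,z],[36,8,z]],float))).round(1).tolist())
```

```text
cell 449.7539367675781 126.39796447753906 17.612295150756836 70.87113952636719 72.54376983642578 axis deg -17.761351922160912
cell 447.17572021484375 28.955646514892578 17.341552734375 69.67594909667969 63.973079681396484 axis deg -25.939705861705562
cell 564.0678100585938 100.14938354492188 13.224870681762695 49.95193862915039 8.523357391357422 axis deg -81.68342487895485
[[ 414.97706159 -219.30512182    9.        ]
 [ 442.50962221 -308.59816124    9.        ]] [[ 578.02433901 -176.12984928   60.        ]
 [ 601.89481512 -257.90534974   60.        ]]
[ 4.80082257e+02 -2.48426930e+02  2.78438465e-01] [-1.  -0.2 -0.   1.  -1.6 -2.7  3.  -1.4  1.8 -0.9]
72 [[357.2, 290.5], [365.2, 292.9], [365.6, 264.1], [365.4, 278.1]] [[350.4, 167.0], [317.7, 164.5]]
85 [[358.2, 286.5], [366.2, 289.0], [366.6, 260.0], [366.4, 274.0]] [[350.9, 161.5], [317.9, 159.0]]
100 [[359.3, 281.7], [367.5, 284.2], [367.8, 255.2], [367.7, 269.2]] [[351.4, 155.1], [318.2, 152.6]]
117 [[360.6, 276.2], [369.0, 278.7], [369.2, 249.6], [369.1, 263.7]] [[351.9, 147.7], [318.6, 145.3]]
130 [[361.7, 271.9], [370.1, 274.4], [370.2, 245.2], [370.2, 259.3]] [[352.4, 142.0], [318.8, 139.7]]
```

```bash
cat >> h.py <<'E'
def go(x,y,z,yaw):
    """print travel/rot reaching TCP x,y,z pointing down, tool x at yaw deg"""
    o=get_obs();M=R.from_quat(o["tool_rot"]);p=np.array([x,y,z])-o["tool_pos"]
    a=np.radians(yaw);G=R.from_matrix(np.array([[np.cos(a),np.sin(a),0],[np.sin(a),-np.cos(a),0],[0,0,-1]]))
    print("t",o["time_s"].__round__(2),"travel",(M.inv().apply(p)/100).round(4).tolist(),"rot",((M.inv()*G).as_rotvec()/np.pi).round(4).tolist(),"gap",round(o["finger_gap"],3),"F",o["force"].round(1).tolist(),"pos",o["tool_pos"].round(2).tolist())
E
python3 -c "
from h import *
go(450,126,100,-17.8)"
```

```text
t 0.15 travel [1.2597, -1.2447, 1.05] rot [-0.0003, 0.0004, 0.5989] gap 1.002 F [0.1, -0.2, 0.5] pos [574.6, 0.01, 204.82]
```

Call:
play_rows(moves=[{"travel":[1,-1,0.6],"rot":[0,0,0.599]},{"travel":[1,-1,0.6],"rot":[0,0,0.599]},{"travel":[1,-1,0.6],"rot":[0,0,0.599]},{"travel":[1,-1,0.6],"rot":[0,0,0.599]},{"travel":[1,-1,0.6],"rot":[0,0,0.599]},{"travel":[1,-1,0.6],"rot":[0,0,0.599]},{"travel":[1,-1,0.6],"rot":[0,0,0.599]},{"travel":[1,-1,0.6],"rot":[0,0,0.599]}], gripper=0.1, force=25)

```text
time_s: 0.95
tool_pos: [474.7, 100.1, 145.3]
tool_rot: [0.983, 0.181, -0.0, -0.0]
force: [0.4, -0.2, 0.0]
finger_gap: 0.55
grasp_force: 0.0
```

```bash
python3 -c "
from h import *
go(450,126,110,-17.8)"
```

```text
t 0.95 travel [-0.1385, -0.3305, 0.3528] rot [0.0, 0.0001, 0.215] gap 0.55 F [0.4, -0.2, 0.0] pos [474.75, 100.07, 145.27]
```

Call:
play_rows(moves=[{"travel":[-0.139,-0.33,0.35],"rot":[0,0,0.215]},{"travel":[-0.139,-0.33,0.35],"rot":[0,0,0.215]},{"travel":[-0.139,-0.33,0.35],"rot":[0,0,0.215]},{"travel":[-0.139,-0.33,0.35],"rot":[0,0,0.215]},{"travel":[-0.139,-0.33,0.35],"rot":[0,0,0.215]},{"travel":[-0.139,-0.33,0.35],"rot":[0,0,0.215]}])

```text
time_s: 1.55
tool_pos: [449.9, 125.7, 110.3]
tool_rot: [0.988, -0.152, -0.0, 0.0]
force: [0.7, 0.2, 0.4]
finger_gap: 0.552
grasp_force: 0.0
```

Run:
```python
from h import *
o=get_obs();i=get_image("wrist");cv2.imwrite("pics/w1.png",i);W=cam("wrist",o)
go(450,126,110,-17.8)
print(proj(W,[[450,126,9],[447,29,9]]))
hsv=cv2.cvtColor(i,cv2.COLOR_BGR2HSV);m=(hsv[...,1]<110).astype(np.uint8)*255
for c in cv2.findContours(m,0,1)[0]:
    if cv2.contourArea(c)>1500:
        P=onz(W,c[:,0].astype(float),9)[:,:2];print(cv2.contourArea(c),cv2.boundingRect(c),cv2.minAreaRect(P.astype(np.float32)))
```

```text
t 1.6 travel [-0.0007, -0.0026, 0.0034] rot [0.0, 0.0001, 0.0025] gap 0.551 F [-0.3, -0.1, 1.4] pos [449.99, 125.73, 110.34]
[[280.55240715 209.25764479]
 [376.36359945 183.2359985 ]]
5495.5 (122, 19, 83, 87) ((611.3872680664062, 186.5203094482422), (75.33478546142578, 73.08273315429688), 71.59596252441406)
24316.0 (272, 0, 288, 140) ((536.6094360351562, -36.83525085449219), (267.76312255859375, 121.87984466552734), 75.29979705810547)
120249.0 (0, 0, 560, 420) ((400.9026184082031, 144.0125732421875), (782.5888671875, 502.4249267578125), 72.60706329345703)
```

View pics/w1.png

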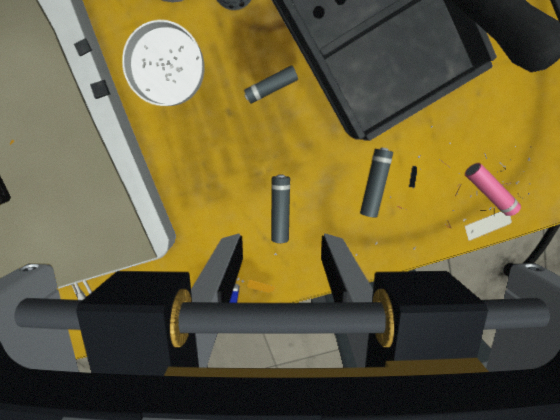

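Cell a lies at (281,209), between the fingers (finger columns 240 and 322), button end up. Cell b is at (377,183). I refine both with an ROI.

```bash
cat >> h.py <<'E'
def cells(i,W,rois):
    m=(cv2.cvtColor(i,cv2.COLOR_BGR2HSV)[...,1]<110).astype(np.uint8)*255
    for x,y,w,h in rois:
        k=np.zeros_like(m);k[y:y+h,x:x+w]=m[y:y+h,x:x+w];c=max(cv2.findContours(k,0,1)[0],key=cv2.contourArea)
        P=onz(W,c[:,0].astype(float),9)[:,:2];(cx,cy),(a,b),_=cv2.minAreaRect(P.astype(np.float32));d=np.linalg.svd(P-P.mean(0))[2][0];d*=np.sign(d[0])
        L=max(a,b);q=np.array([cx,cy])+d*(L-67)/2
        print("cell",q.round(1),"L",round(L,1),"w",round(min(a,b),1),"yaw",np.degrees(np.arctan2(d[1],d[0])).round(2))
E
python3 - <<'E'
from h import *
cells(cv2.imread("pics/w1.png"),cam("wrist"),((262,168,40,82),(355,142,42,80)))
E
```

```text
cell [450.7 126. ] L 68.7 w 16.7 yaw -18.04
cell [448.3  28.6] L 68.4 w 18.3 yaw -26.55
```

```bash
python3 -c "
from h import *
go(451.5,125.6,3,-18)"
```

```text
t 1.6 travel [0.0151, -0.0034, 1.0734] rot [0.0, 0.0001, 0.0036] gap 0.551 F [-0.3, -0.1, 1.4] pos [449.99, 125.73, 110.34]
```

Call:
play_rows(moves=[{"travel":[0.015,-0.003,0.4],"rot":[0,0,0.003]},{"travel":[0.015,-0.003,0.75],"rot":[0,0,0.003]},{"travel":[0.015,-0.003,0.9],"rot":[0,0,0.003]},{"travel":[0.015,-0.003,1.0],"rot":[0,0,0.003]},{"travel":[0.015,-0.003,1.0],"rot":[0,0,0.003]}])

```text
time_s: 2.1
tool_pos: [450.9, 125.4, 9.5]
tool_rot: [0.988, -0.156, -0.001, 0.0]
force: [-0.4, 0.3, -1.0]
finger_gap: 0.549
grasp_force: 0.0
```

Call:
play_rows(moves=[{"travel":[0,0,0.04]},{"travel":[0,0,0.07]},{"travel":[0,0,0.07]}])

```text
$.moves[0]: bad value
```

Call:
play_rows(moves=[{"travel":[0.005,0,0.04],"rot":[0,0,0]},{"travel":[0.005,0,0.065],"rot":[0,0,0]},{"travel":[0.005,0,0.065],"rot":[0,0,0]}])

```text
time_s: 2.4
tool_pos: [452.6, 125.4, 4.4]
tool_rot: [0.988, -0.156, 0.001, -0.0]
force: [-0.5, -0.3, 0.8]
finger_gap: 0.554
grasp_force: 0.0
```

Call:
play_rows(moves=[{"travel":[0,0,0],"rot":[0,0,0]},{"travel":[0,0,0],"rot":[0,0,0]},{"travel":[0,0,0],"rot":[0,0,0]},{"travel":[0,0,0],"rot":[0,0,0]}], gripper=-1, force=25)

```text
time_s: 2.8
tool_pos: [452.2, 125.4, 4.1]
tool_rot: [0.988, -0.156, 0.0, -0.0]
force: [0.6, -0.2, 0.8]
finger_gap: 0.248
grasp_force: 0.0
```

Call:
play_rows(moves=[{"travel":[0,0,0.015],"rot":[0,0,0]},{"travel":[0,0,0.015],"rot":[0,0,0]},{"travel":[0,0,0.015],"rot":[0,0,0]},{"travel":[0,0,0.015],"rot":[0,0,0]}])

```text
time_s: 3.2
tool_pos: [452.4, 125.4, 3.1]
tool_rot: [0.988, -0.156, 0.0, -0.0]
force: [-1.7, 0.3, 6.3]
finger_gap: 0.184
grasp_force: 25.0
```

Call:
play_rows(moves=[{"travel":[0,0,-0.1],"rot":[0,0,0]},{"travel":[0,0,-0.5],"rot":[0,0,0]},{"travel":[0,0,-1],"rot":[0,0,0]},{"travel":[0,0,-1],"rot":[0,0,0]}])

```text
time_s: 3.6
tool_pos: [457.1, 126.1, 108.5]
tool_rot: [0.988, -0.156, 0.006, -0.002]
force: [1.2, -0.2, 0.7]
finger_gap: 0.184
grasp_force: 25.0
```

```bash
python3 -c "
from h import *
go(422,-265,170,16)
go(440,20,170,-4)"
```

```text
t 3.6 travel [0.8809, 3.8247, -0.6257] rot [-0.0006, -0.0043, -0.1888] gap 0.184 F [1.2, -0.2, 0.7] pos [457.13, 126.08, 108.53]
t 3.6 travel [0.1721, 1.0584, -0.6187] rot [-0.0013, -0.0041, -0.0777] gap 0.184 F [1.2, -0.2, 0.7] pos [457.13, 126.08, 108.53]
```

Call:
play_rows(moves=[{"travel":[0.1,0.4,-0.6],"rot":[0,0,-0.04]},{"travel":[0.15,0.8,-0.6],"rot":[0,0,-0.08]},{"travel":[0.2,1,-0.6],"rot":[0,0,-0.1]}])

```text
time_s: 3.9
tool_pos: [440.9, 22.3, 164.6]
tool_rot: [1.0, 0.002, 0.002, 0.001]
force: [0.9, -0.3, -0.9]
finger_gap: 0.187
grasp_force: 25.0
```

Call:
play_rows(moves=[{"travel":[0.1,0.4,0],"rot":[0,0,-0.04]},{"travel":[0.15,0.8,0],"rot":[0,0,-0.08]},{"travel":[0.2,1,0],"rot":[0,0,-0.09]}])

```text
time_s: 4.2
tool_pos: [460.0, -78.6, 162.2]
tool_rot: [0.99, 0.141, -0.0, 0.001]
force: [0.9, -0.0, -0.9]
finger_gap: 0.186
grasp_force: 25.0
```

Call:
play_rows(moves=[{"travel":[0,0.4,0],"rot":[0,0,0]},{"travel":[0,0.8,0],"rot":[0,0,0]},{"travel":[0,1,0],"rot":[0,0,0]},{"travel":[0,1,0],"rot":[0,0,0]}])

```text
time_s: 4.6
tool_pos: [488.6, -173.9, 161.8]
tool_rot: [0.99, 0.139, -0.0, -0.0]
force: [-0.6, 0.3, 0.2]
finger_gap: 0.18
grasp_force: 25.0
```

```bash
python3 -c "
from h import *
go(422,-265,170,16)"
```

```text
t 4.6 travel [-0.8916, 0.6914, -0.0816] rot [-0.0, 0.0001, 0.0002] gap 0.18 F [-0.6, 0.3, 0.2] pos [488.6, -173.93, 161.81]
```

Call:
play_rows(moves=[{"travel":[-0.45,0.35,-0.05],"rot":[0,0,0]},{"travel":[-0.8,0.65,-0.08],"rot":[0,0,0]},{"travel":[-0.89,0.69,-0.08],"rot":[0,0,0]},{"travel":[-0.89,0.69,-0.08],"rot":[0,0,0]},{"travel":[-0.89,0.69,-0.08],"rot":[0,0,0]}])

```text
time_s: 5.1
tool_pos: [422.1, -261.2, 170.3]
tool_rot: [0.99, 0.141, 0.0, -0.001]
force: [0.1, 0.1, 0.0]
finger_gap: 0.184
grasp_force: 25.0
```

Run:
```python
from h import *
o=get_obs();i=get_image("wrist");cv2.imwrite("pics/w2.png",i);o2=get_obs();W=cam("wrist",o)
print(o["tool_pos"],o["tool_rot"]);np.save("o2.npy",np.r_[o["tool_pos"],o["tool_rot"]])
cv2.imwrite("pics/w2b.png",cv2.resize(i[0:300,140:420],None,fx=2,fy=2,interpolation=cv2.INTER_CUBIC))
d=get_image("side");cv2.imwrite("pics/d2.png",d)
```

```text
[ 422.10631584 -261.20790141  170.3276166 ] [ 9.90012441e-01  1.40976931e-01  3.03212836e-04 -8.83141497e-04]
```

View pics/w2b.png

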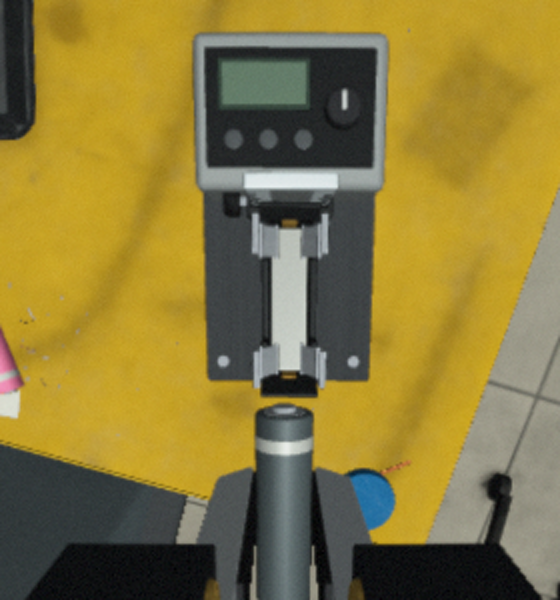

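The wrist view shows the tester straight ahead. In full-image pixels, the base's near corners are at (244.5,190.5) and (324.5,191), and the case top corners are at (237.5,17.5), (333.5,18), (238.5,94) and (331.5,95). The lips run over rows 106–193 around column 285, and the held cell is at column 282.

Run:
```python
from h import *
from scipy.optimize import least_squares
a=np.load("o2.npy");W=cam("wrist",dict(tool_pos=a[:3],tool_rot=a[3:]))
P=np.array([[-55,48,9],[-55,-48,9],[121,48,60],[121,-48,60],[51,48,60],[51,-48,60]],float)
uv=np.array([[244.5,190.5],[324.5,191],[237.5,17.5],[333.5,18],[238.5,94],[331.5,95]])
M=np.array([[-36,0,13],[36,0,13]],float);muv=np.array([[284.7,193],[285,106]])
def T(p,P): c,s=np.cos(p[2]),np.sin(p[2]);return np.c_[p[0]+c*P[:,0]-s*P[:,1],p[1]+s*P[:,0]+c*P[:,1],P[:,2]]
f=lambda p:np.r_[(proj(W,T(p,P))-uv).ravel()]
r=least_squares(f,[480,-248,.28]);print(r.x,np.degrees(r.x[2]),r.fun.round(1))
# free small z bias of camera
for h in (72,82,92,102,112):
    print(h,proj(W,T(r.x,M+[0,0,h])).round(1).tolist(), proj(W,T(r.x,np.array([[-30,6,h],[-30,-6,h],[30,6,h],[30,-6,h]],float))).round(1).tolist())
print("upright",proj(W,T(r.x,np.array([[45,0,115],[51,0,115.]]))).round(1))
# held cell: button face & axis columns
for dz in(6,):
  Rt=R.from_quat(a[3:]).as_matrix()
  print("cell button pred",proj(W,a[:3]+np.array([[33.5,0,-6],[31.5,0,-6],[20,0,-6]])@Rt.T).round(1))
```

```text
[ 4.77705289e+02 -2.49119919e+02  2.80067255e-01] 16.04667170444066 [-0.6  4.3  0.1  4.1 -5.5 -3.4  5.6 -3.5 -4.4  1.2  4.8  0.6]
72 [[284.9, 191.4], [285.4, 109.6]] [[278.6, 182.6], [291.1, 182.7], [278.6, 117.6], [291.8, 117.6]]
82 [[285.0, 193.5], [285.5, 108.6]] [[278.4, 184.4], [291.4, 184.4], [278.5, 117.0], [292.1, 117.0]]
92 [[285.2, 195.9], [285.7, 107.6]] [[278.3, 186.2], [291.8, 186.3], [278.3, 116.3], [292.5, 116.3]]
102 [[285.3, 198.4], [285.8, 106.4]] [[278.2, 188.3], [292.2, 188.3], [278.2, 115.5], [293.0, 115.6]]
112 [[285.4, 201.1], [286.0, 105.1]] [[278.0, 190.5], [292.6, 190.5], [278.0, 114.7], [293.4, 114.8]]
upright [[285.9  94.1]
 [285.9  85.7]]
cell button pred [[280.2 199.5]
 [280.2 202.7]
 [280.2 220.8]]
```

Run:
```python
import cv2,numpy as np
w=cv2.imread("pics/w2.png");d=cv2.imread("pics/d2.png")
r=lambda i,x,y,W,H,k:cv2.resize(i[y:y+H,x:x+W],None,fx=k,fy=k,interpolation=cv2.INTER_CUBIC)
cv2.imwrite("pics/c2.png",np.hstack([r(w,240,78,90,145,4),r(d,265,70,110,145,4)]))
```

```text
(no output)
```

View pics/c2.png

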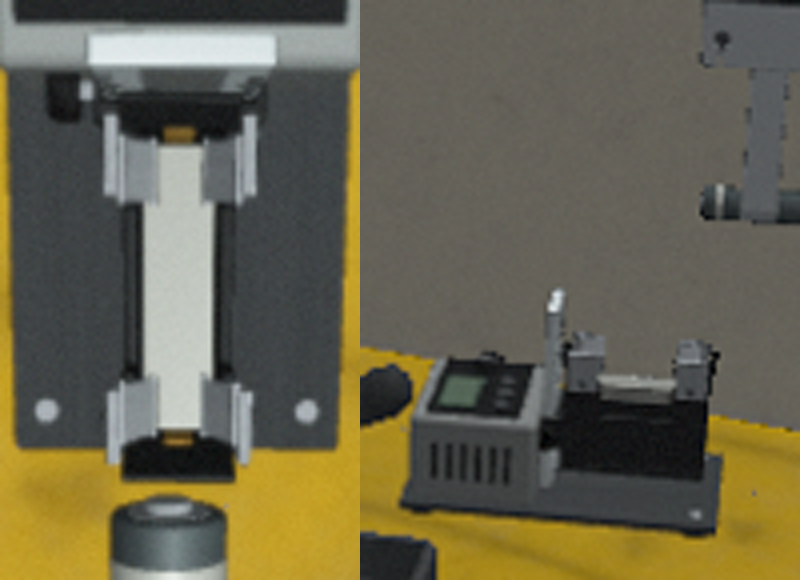

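Run:
```python
from h import *
from scipy.optimize import least_squares
a=np.load("o2.npy");W=cam("wrist",dict(tool_pos=a[:3],tool_rot=a[3:]));D=cam("side")
def T(p,P): c,s=np.cos(p[2]),np.sin(p[2]);P=np.array(P,float);return np.c_[p[0]+c*P[:,0]-s*P[:,1],p[1]+s*P[:,0]+c*P[:,1],P[:,2]]
p0=np.array([477.7,-249.1,.280]);ax=np.array([np.cos(.28),np.sin(.28)])
xs=[36,19,-19,-36];vi=[113,128.75,171.75,187.25];vo=[106.75,126.75,175.5,193.75]
def pr(q):
    p=p0.copy();p[:2]+=q[0]*ax
    return np.r_[proj(W,T(p,[[x,0,q[1]] for x in xs]))[:,1]-vi,proj(W,T(p,[[x,0,q[1]+13] for x in xs]))[:,1]-vo,proj(W,T(p,[[45,0,115],[51,0,115]]))[:,1]-[95,86.7]]
r=least_squares(pr,[0,90]);print("shift,h",r.x,r.fun.round(1))
Rt=R.from_quat(a[3:]).as_matrix()
print("cell face bottom/axis/top edges, button",proj(W,a[:3]+np.array([[31.5,0,3],[31.5,0,-6],[31.5,0,-15],[33.5,0,-6]])@Rt.T).round(1).tolist())
p=p0.copy();p[:2]+=r.x[0]*ax
print("side upright top",proj(D,T(p,[[48,15,115],[48,-15,115]])).round(1).tolist(),"obs 314.2,143")
for z in(85,95,105,115):print(z,proj(D,T(p,[[-36,15,z],[-19,15,z],[19,15,z],[36,15,z]])).round(1).tolist())
g=a[:3]+np.array([[31.5,0,-6],[31.5,0,3],[31.5,0,-15.]])@Rt.T;print("side cell face",proj(D,g).round(1).tolist(),"obs x~440.. rows 116.5-124")
```

```text
shift,h [ 0.12958211 78.22497577] [-2.9  1.   0.1  2.6  2.1  2.8 -1.8 -1.2 -1.1 -1.1]
cell face bottom/axis/top edges, button [[280.2, 199.5], [280.2, 202.7], [280.1, 206.3], [280.2, 199.5]]
side upright top [[313.8, 147.0], [315.3, 142.2]] obs 314.2,143
85 [[351.8, 162.8], [343.9, 162.2], [326.5, 160.9], [318.7, 160.3]]
95 [[352.1, 158.5], [344.3, 157.9], [326.7, 156.6], [318.9, 156.0]]
105 [[352.5, 154.2], [344.6, 153.6], [326.9, 152.3], [319.1, 151.7]]
115 [[352.8, 149.9], [344.9, 149.3], [327.2, 148.0], [319.3, 147.4]]
side cell face [[350.2, 120.4], [349.9, 124.4], [350.5, 116.2]] obs x~440.. rows 116.5-124
```

```bash
python3 -c "
from h import *
go(479.2,-246.8,120,16)"
```

```text
t 5.2 travel [0.5835, 0.0208, 0.5042] rot [-0.0003, -0.0002, 0.0017] gap 0.186 F [-0.5, 0.3, -0.1] pos [422.59, -261.24, 170.38]
```

Call:
play_rows(moves=[{"travel":[0.3,0.01,0],"rot":[0,0,0.0015]},{"travel":[0.52,0.02,0.1],"rot":[0,0,0.0015]},{"travel":[0.58,0.02,0.3],"rot":[0,0,0.0015]},{"travel":[0.58,0.02,0.5],"rot":[0,0,0.0015]},{"travel":[0.58,0.02,0.5],"rot":[0,0,0.0015]},{"travel":[0.58,0.02,0.5],"rot":[0,0,0.0015]}])

```text
time_s: 5.8
tool_pos: [478.6, -247.6, 120.4]
tool_rot: [0.99, 0.139, -0.0, -0.0]
force: [0.7, 0.7, -0.8]
finger_gap: 0.18
grasp_force: 25.0
```

Run:
```python
from h import *
o=get_obs();i=get_image("wrist");cv2.imwrite("pics/w3.png",i);go(479.2,-246.8,120,16);np.save("o3.npy",np.r_[o["tool_pos"],o["tool_rot"]])
d=get_image("side");cv2.imwrite("pics/d3.png",d)
r=lambda i,x,y,W,H,k:cv2.resize(i[y:y+H,x:x+W],None,fx=k,fy=k,interpolation=cv2.INTER_CUBIC)
cv2.imwrite("pics/c3.png",np.hstack([r(i,230,150,105,145,4),r(d,280,80,95,145,4)]))
```

```text
t 5.85 travel [0.0062, -0.0133, 0.0115] rot [0.0002, -0.0002, 0.0] gap 0.182 F [-0.1, -0.4, -0.6] pos [478.97, -248.24, 121.15]
```

View pics/c3.png

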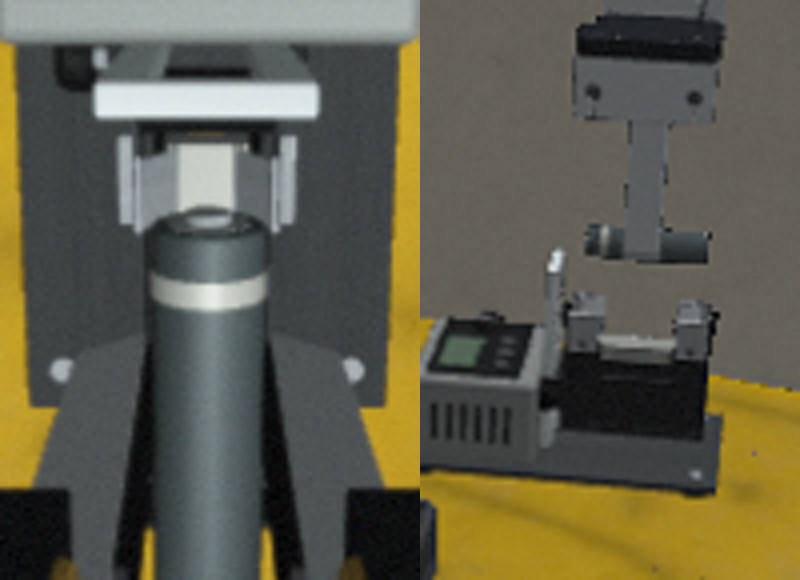

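The cell (wrist crop column 209) is centred on the magazine (column 207.5) within about 0.4 mm. The side view puts it about 1 mm short of the middle. I move it 1 mm towards the case and descend, with contact expected at TCP z ≈ 88.

Call:
play_rows(moves=[{"travel":[0.01,-0.002,0.1],"rot":[0,0,0]},{"travel":[0.01,-0.002,0.18],"rot":[0,0,0]},{"travel":[0.01,-0.002,0.22],"rot":[0,0,0]},{"travel":[0.01,-0.002,0.24],"rot":[0,0,0]},{"travel":[0.01,-0.002,0.24],"rot":[0,0,0]}], force=40)

```text
time_s: 6.4
tool_pos: [478.9, -248.2, 96.1]
tool_rot: [0.99, 0.138, -0.0, -0.0]
force: [0.3, -0.2, -0.6]
finger_gap: 0.181
grasp_force: 40.0
```

Call:
play_rows(moves=[{"travel":[0,0,0.01],"rot":[0,0,0]},{"travel":[0,0,0.02],"rot":[0,0,0]},{"travel":[0,0,0.02],"rot":[0,0,0]}])

```text
time_s: 6.7
tool_pos: [479.1, -248.3, 94.5]
tool_rot: [0.99, 0.139, 0.0, 0.0]
force: [0.0, 0.1, -0.7]
finger_gap: 0.181
grasp_force: 40.0
```

Call:
play_rows(moves=[{"travel":[0,0,0.01],"rot":[0,0,0]},{"travel":[0,0,0.02],"rot":[0,0,0]},{"travel":[0,0,0.02],"rot":[0,0,0]}])

```text
time_s: 7.0
tool_pos: [479.0, -248.2, 92.4]
tool_rot: [0.99, 0.139, -0.0, -0.0]
force: [-1.2, 0.3, -0.7]
finger_gap: 0.179
grasp_force: 40.0
```

Call:
play_rows(moves=[{"travel":[0,0,0.01],"rot":[0,0,0]},{"travel":[0,0,0.02],"rot":[0,0,0]},{"travel":[0,0,0.02],"rot":[0,0,0]}])

```text
time_s: 7.3
tool_pos: [479.0, -248.2, 90.3]
tool_rot: [0.99, 0.139, -0.0, -0.0]
force: [0.4, -0.7, -1.0]
finger_gap: 0.182
grasp_force: 40.0
```

Call:
play_rows(moves=[{"travel":[0,0,0.01],"rot":[0,0,0]},{"travel":[0,0,0.02],"rot":[0,0,0]},{"travel":[0,0,0.02],"rot":[0,0,0]}])

```text
time_s: 7.6
tool_pos: [479.0, -248.2, 88.3]
tool_rot: [0.99, 0.139, -0.0, -0.0]
force: [-0.4, 0.7, 0.7]
finger_gap: 0.184
grasp_force: 40.0
```

Call:
play_rows(moves=[{"travel":[0,0,0.01],"rot":[0,0,0]},{"travel":[0,0,0.02],"rot":[0,0,0]},{"travel":[0,0,0.02],"rot":[0,0,0]}])

```text
time_s: 7.9
tool_pos: [479.0, -248.2, 86.3]
tool_rot: [0.99, 0.139, -0.0, -0.0]
force: [-0.7, -0.1, -0.7]
finger_gap: 0.182
grasp_force: 40.0
```

Call:
play_rows(moves=[{"travel":[0,0,0.01],"rot":[0,0,0]},{"travel":[0,0,0.02],"rot":[0,0,0]},{"travel":[0,0,0.02],"rot":[0,0,0]}])

```text
time_s: 8.2
tool_pos: [479.0, -248.2, 84.3]
tool_rot: [0.99, 0.139, -0.0, -0.0]
force: [0.0, 0.3, -0.3]
finger_gap: 0.179
grasp_force: 40.0
```

Call:
play_rows(moves=[{"travel":[0,0,0.01],"rot":[0,0,0]},{"travel":[0,0,0.02],"rot":[0,0,0]},{"travel":[0,0,0.02],"rot":[0,0,0]}])

```text
time_s: 8.5
tool_pos: [479.0, -248.1, 82.3]
tool_rot: [0.99, 0.139, -0.0, -0.0]
force: [-0.5, 1.1, -0.4]
finger_gap: 0.183
grasp_force: 40.0
```

Call:
play_rows(moves=[{"travel":[0,0,0.01],"rot":[0,0,0]},{"travel":[0,0,0.015],"rot":[0,0,0]},{"travel":[0,0,0.015],"rot":[0,0,0]}])

```text
time_s: 8.8
tool_pos: [478.8, -247.5, 80.8]
tool_rot: [0.99, 0.139, -0.0, -0.001]
force: [-0.4, 2.8, 0.5]
finger_gap: 0.18
grasp_force: 40.0
```

Call:
play_rows(moves=[{"travel":[0,0,0.01],"rot":[0,0,0]},{"travel":[0,0,0.015],"rot":[0,0,0]},{"travel":[0,0,0.015],"rot":[0,0,0]}])

```text
time_s: 9.1
tool_pos: [478.9, -247.5, 80.0]
tool_rot: [0.99, 0.139, -0.0, -0.001]
force: [-0.5, 4.4, 4.8]
finger_gap: 0.183
grasp_force: 40.0
```

Call:
play_rows(moves=[{"travel":[0,-0.006,-0.005],"rot":[0,0,0]},{"travel":[0,-0.012,-0.005],"rot":[0,0,0]},{"travel":[0,-0.012,-0.005],"rot":[0,0,0]}])

```text
time_s: 9.4
tool_pos: [478.9, -247.3, 80.4]
tool_rot: [0.99, 0.139, 0.0, 0.0]
force: [-1.5, 3.4, 4.9]
finger_gap: 0.183
grasp_force: 40.0
```

Call:
play_rows(moves=[{"travel":[0,-0.006,-0.01],"rot":[0,0,0]},{"travel":[0,-0.012,-0.01],"rot":[0,0,0]},{"travel":[0,-0.012,-0.01],"rot":[0,0,0]}])

```text
time_s: 9.7
tool_pos: [479.0, -247.0, 80.9]
tool_rot: [0.99, 0.139, 0.0, 0.001]
force: [1.1, -1.7, 1.2]
finger_gap: 0.181
grasp_force: 40.0
```

Run:
```python
from h import *
go(479.2,-246.8,80,16);o=get_obs();print(o["force"],o["torque"])
i=get_image("wrist");cv2.imwrite("pics/w4.png",i);d=get_image("side");cv2.imwrite("pics/d4.png",d)
o=get_obs();print(o["force"],o["torque"],o["tool_pos"])
r=lambda i,x,y,W,H,k:cv2.resize(i[y:y+H,x:x+W],None,fx=k,fy=k,interpolation=cv2.INTER_CUBIC)
cv2.imwrite("pics/c4.png",np.hstack([r(i,230,150,105,145,4),r(d,280,80,95,145,4)]))
```

```text
t 9.7 travel [0.002, -0.001, 0.0092] rot [0.0007, -0.0002, -0.0003] gap 0.181 F [1.1, -1.7, 1.2] pos [479.04, -246.95, 80.92]
[ 1.14021395 -1.67093114  1.18650382] [-0.15625347  0.00775203 -0.01108836]
[-0.18467978 -0.64464364  0.23979985] [-0.26153983 -0.03939158  0.00706378] [ 479.03286165 -246.89021458   81.0058307 ]
```

View pics/c4.png

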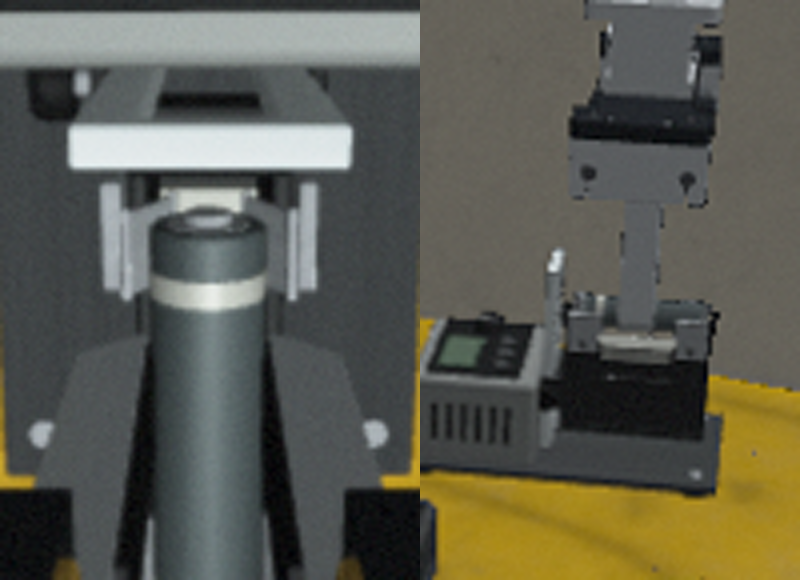

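Laterally the cell is now centred (208.5 against 209) and Fy is about 0. I check fore-aft numerically by differencing the side images.

Run:
```python
from h import *
d2=cv2.imread("pics/d2.png").astype(int);d4=cv2.imread("pics/d4.png").astype(int)
df=np.abs(d4-d2).sum(2)
print("cols 314..358");
for v in range(150,166): print(v," ".join(f"{x:3d}" for x in df[v,314:358]))
a=d2.sum(2)//3
print("bg");
for v in (156,158,160,162,164): print(v," ".join(f"{x:3d}" for x in a[v,314:358]))
p=np.array([478.3,-247.3]);yw=.28;ax=np.array([np.cos(yw),np.sin(yw)]);n=np.array([-ax[1],ax[0]])
D=cam("side")
for y,z in((14,92),(14,85),(0,95),(0,87)):
  print(y,z,proj(D,[np.r_[p+x*ax+y*n,z] for x in(36,33.5,19,0,-19,-33.5,-36)]).round(1).tolist())
```

```text
cols 314..358
150   6   1   4   5   5   3   4   4   6   4   3   2   8   2   7   6  15  20  21  20  19  20  20  23  19 120  18   4   5   4   3   2   2   0  11   2   3   6   3   0   4   2   4   1
151   1   9   2   3   1   7   3   3   5   5   2   2   1   3   2   2  12  22  21  20  22  19  19  19  19   8  10   4   1   4   3   4   4   1   3   1   6   6   2   5   2   3   6   9
152   7  15   3   7   2   3   4   2  11   5   3   1   5   4   8   2  18  19  21  22  18  20  18  24  18  11   1   6   2   4   5   4   5   4   3   1   2  10   1   8   1  13   3   1
153   6   2   3   3  13   1   5  32 100  22  25  36   1  16  19   5  16  21  19  19  19  22  16  19  19  10   8   0   2   2   7  11  10   6  13   3   8   4   6   2   4   4   2   2
154   2   7   8   6   8   1   3  23  48  57 106 177  15 105  99  43  24  18  17  22  18  18  18  22  18   6   5   3   2   2   4   7   6   6  11   3   2   1   7   7   6   2   6   7
155   2   5   4   2   6   3  17  86 124 125  63  81  22  50  48  41  21  17  21  21  19  20  18  23  21  26  84 105 110  99 154  93  99  60  65  70 101   7   5   3   5   5   2   2
156   
[... 2470 characters left out ...]
77  74  75  75  78  79  25   0  95  99  94  96
164  98  95  68  65  77  75  73  77  73  73 112 141 145 146 145 145 142 143 143 161 129 110 112 128  97  98 102 103 104  85  77  74  76  73  74  77  77  63  20  95  98  97  95  96
14 92 [[318.4, 157.4], [319.5, 157.5], [326.2, 158.0], [334.9, 158.6], [343.7, 159.3], [350.4, 159.8], [351.6, 159.9]]
14 85 [[318.2, 160.4], [319.4, 160.4], [326.0, 160.9], [334.7, 161.6], [343.5, 162.3], [350.2, 162.8], [351.4, 162.9]]
0 95 [[319.1, 153.7], [320.2, 153.8], [326.8, 154.3], [335.5, 155.0], [344.2, 155.6], [350.8, 156.1], [352.0, 156.2]]
0 87 [[318.9, 157.1], [320.1, 157.2], [326.6, 157.7], [335.2, 158.3], [343.9, 159.0], [350.6, 159.5], [351.7, 159.6]]
```

Call:
play_rows(moves=[{"travel":[0,0,0.01],"rot":[0,0,0]},{"travel":[0,0,0.02],"rot":[0,0,0]},{"travel":[0,0,0.02],"rot":[0,0,0]}], force=50)

```text
time_s: 10.1
tool_pos: [479.3, -247.0, 80.0]
tool_rot: [0.99, 0.139, 0.001, 0.001]
force: [0.5, -0.8, 5.4]
finger_gap: 0.181
grasp_force: 50.0
```

Call:
play_rows(moves=[{"travel":[0,0,0.01],"rot":[0,0,0]},{"travel":[0,0,0.02],"rot":[0,0,0]},{"travel":[0,0,0.02],"rot":[0,0,0]}])

```text
time_s: 10.4
tool_pos: [479.6, -247.0, 78.6]
tool_rot: [0.99, 0.139, 0.001, 0.001]
force: [-0.4, -0.6, 8.5]
finger_gap: 0.179
grasp_force: 50.0
```

Call:
play_rows(moves=[{"travel":[0,0,0.01],"rot":[0,0,0]},{"travel":[0,0,0.02],"rot":[0,0,0]},{"travel":[0,0,0.02],"rot":[0,0,0]}])

```text
time_s: 10.7
tool_pos: [479.9, -246.9, 76.9]
tool_rot: [0.99, 0.139, 0.002, 0.001]
force: [-1.1, -1.5, 9.5]
finger_gap: 0.181
grasp_force: 50.0
```

Call:
play_rows(moves=[{"travel":[0,0,0.01],"rot":[0,0,0]},{"travel":[0,0,0.02],"rot":[0,0,0]},{"travel":[0,0,0.03],"rot":[0,0,0]},{"travel":[0,0,0.03],"rot":[0,0,0]}])

```text
time_s: 11.1
tool_pos: [480.1, -246.9, 73.9]
tool_rot: [0.99, 0.139, 0.002, 0.001]
force: [0.1, 0.1, 8.8]
finger_gap: 0.176
grasp_force: 50.0
```

Call:
play_rows(moves=[{"travel":[0,0,0.01],"rot":[0,0,0]},{"travel":[0,0,0.02],"rot":[0,0,0]},{"travel":[0,0,0.03],"rot":[0,0,0]},{"travel":[0,0,0.03],"rot":[0,0,0]}])

```text
time_s: 11.5
tool_pos: [480.0, -246.8, 70.2]
tool_rot: [0.99, 0.139, 0.002, 0.001]
force: [1.4, -0.4, 3.7]
finger_gap: 0.176
grasp_force: 50.0
```

Call:
play_rows(moves=[{"travel":[0,0,0.01],"rot":[0,0,0]},{"travel":[0,0,0.02],"rot":[0,0,0]},{"travel":[0,0,0.03],"rot":[0,0,0]},{"travel":[0,0,0.03],"rot":[0,0,0]}])

```text
time_s: 11.9
tool_pos: [478.2, -246.9, 64.2]
tool_rot: [0.99, 0.139, -0.001, 0.001]
force: [3.5, -5.0, -11.1]
finger_gap: 0.178
grasp_force: 50.0
```

Call:
play_rows(moves=[{"travel":[0,0,0.01],"rot":[0,0,0]},{"travel":[0,0,0.02],"rot":[0,0,0]},{"travel":[0,0,0.025],"rot":[0,0,0]},{"travel":[0,0,0.025],"rot":[0,0,0]}])

```text
time_s: 12.3
tool_pos: [477.9, -246.3, 63.1]
tool_rot: [0.99, 0.139, -0.001, 0.0]
force: [0.5, -4.4, -3.8]
finger_gap: 0.18
grasp_force: 50.0
```

Call:
play_rows(moves=[{"travel":[0,0,0.008],"rot":[0,0,0]},{"travel":[0,0,0.008],"rot":[0,0,0]},{"travel":[0,0,0.008],"rot":[0,0,0]}])

```text
time_s: 12.6
tool_pos: [478.0, -246.2, 62.9]
tool_rot: [0.99, 0.139, -0.0, 0.0]
force: [-1.7, -4.5, 1.1]
finger_gap: 0.18
grasp_force: 50.0
```

Call:
play_rows(moves=[{"travel":[0,0,0],"rot":[0,0,0]},{"travel":[0,0,0],"rot":[0,0,0]},{"travel":[0,0,0],"rot":[0,0,0]},{"travel":[0,0,0],"rot":[0,0,0]}], gripper=-0.3)

```text
time_s: 13.0
tool_pos: [478.3, -245.2, 62.5]
tool_rot: [0.99, 0.139, -0.0, -0.001]
force: [-0.4, -0.6, -0.6]
finger_gap: 0.347
grasp_force: 0.0
```

Call:
play_rows(moves=[{"travel":[0,0,-0.1],"rot":[0,0,0]},{"travel":[0,0,-0.3],"rot":[0,0,0]},{"travel":[0,0,-0.7],"rot":[0,0,0]},{"travel":[0,0,-1],"rot":[0,0,0]},{"travel":[0,0,-1],"rot":[0,0,0]}])

```text
time_s: 13.5
tool_pos: [481.3, -247.6, 167.9]
tool_rot: [0.99, 0.139, 0.004, 0.003]
force: [0.8, -0.4, -0.4]
finger_gap: 0.348
grasp_force: 0.0
```

Run:
```python
from h import *
i=get_image("wrist");cv2.imwrite("pics/w5.png",i);d=get_image("side");cv2.imwrite("pics/d5.png",d);go(448,30,110,-26.5)
r=lambda i,x,y,W,H,k:cv2.resize(i[y:y+H,x:x+W],None,fx=k,fy=k,interpolation=cv2.INTER_CUBIC)
cv2.imwrite("pics/c5.png",np.hstack([r(i,230,150,105,145,4),r(d,280,80,95,145,4)]))
```

```text
t 13.6 travel [0.4622, -2.7379, 0.5326] rot [0.0002, -0.0005, 0.2358] gap 0.352 F [0.0, -0.4, -1.4] pos [478.65, -245.92, 163.49]
```

View pics/c5.png

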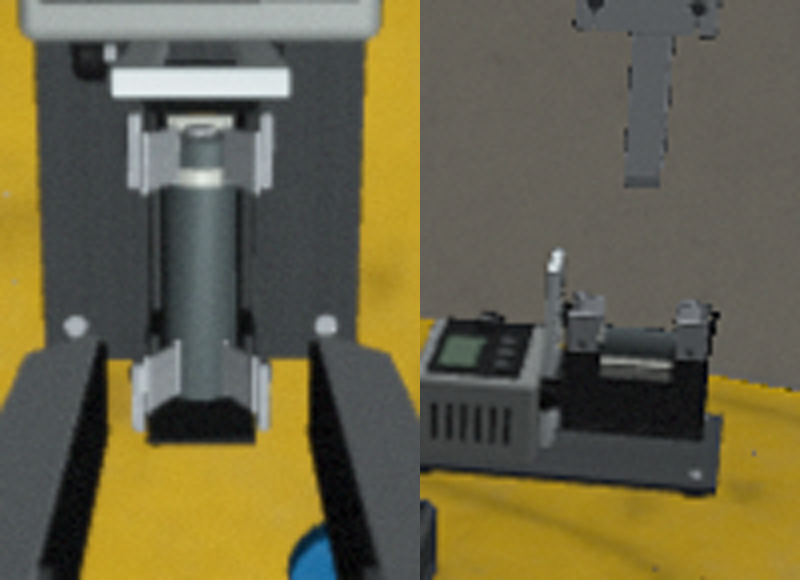

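Cell a is held: the lips lie over it in the wrist crop at (200,150) and (200,370). Now I go for cell b.

Call:
play_rows(moves=[{"travel":[0.15,-0.4,0],"rot":[0,0,0.04]},{"travel":[0.25,-0.8,0],"rot":[0,0,0.08]},{"travel":[0.3,-1,0],"rot":[0,0,0.1]}], gripper=0.1, force=25)

```text
time_s: 13.9
tool_pos: [477.8, -138.3, 160.8]
tool_rot: [1.0, -0.019, -0.002, -0.002]
force: [0.5, -0.3, -0.2]
finger_gap: 0.542
grasp_force: 0.0
```

Call:
play_rows(moves=[{"travel":[0,-0.4,0.1],"rot":[0,0,0.04]},{"travel":[0,-0.8,0.2],"rot":[0,0,0.08]},{"travel":[0,-1,0.3],"rot":[0,0,0.1]}])

```text
time_s: 14.2
tool_pos: [481.4, -38.5, 130.8]
tool_rot: [0.985, -0.175, -0.002, -0.001]
force: [0.3, -0.6, 0.3]
finger_gap: 0.55
grasp_force: 0.0
```

```bash
python3 -c "
from h import *
go(449,28.2,110,-26.5)"
```

```text
t 14.2 travel [-0.5339, -0.5143, 0.2103] rot [-0.0002, 0.0014, 0.0351] gap 0.55 F [0.3, -0.6, 0.3] pos [481.44, -38.54, 130.76]
```

Call:
play_rows(moves=[{"travel":[-0.3,-0.3,0.1],"rot":[0,0,0.035]},{"travel":[-0.53,-0.51,0.2],"rot":[0,0,0.035]},{"travel":[-0.53,-0.51,0.2],"rot":[0,0,0.035]},{"travel":[-0.53,-0.51,0.2],"rot":[0,0,0.035]}])

```text
time_s: 14.6
tool_pos: [450.1, 24.8, 111.6]
tool_rot: [0.974, -0.227, -0.001, 0.0]
force: [-0.0, 0.0, 0.5]
finger_gap: 0.55
grasp_force: 0.0
```

Run:
```python
from h import *
o=get_obs();i=get_image("wrist");cv2.imwrite("pics/w6.png",i);W=cam("wrist",o)
cells(i,W,((262,165,45,86),));print(proj(W,[[448.3,28.6,9]]))
go(449.3,28.2,9,-26.5)
```

```text
cell [448.   28.7] L 69.5 w 16.7 yaw -26.82
[[278.26579221 212.02880388]]
t 14.65 travel [-0.034, -0.0284, 1.0313] rot [0.0002, 0.0001, 0.0009] gap 0.549 F [-0.7, -0.4, 0.3] pos [451.16, 24.19, 112.13]
```

Call:
play_rows(moves=[{"travel":[-0.033,-0.036,0.4],"rot":[0,0,0]},{"travel":[-0.033,-0.036,0.75],"rot":[0,0,0]},{"travel":[-0.033,-0.036,0.95],"rot":[0,0,0]},{"travel":[-0.033,-0.036,1.0],"rot":[0,0,0]},{"travel":[-0.033,-0.036,1.0],"rot":[0,0,0]}])

```text
time_s: 15.15
tool_pos: [450.2, 28.3, 12.3]
tool_rot: [0.974, -0.229, -0.0, 0.0]
force: [0.1, 1.1, -0.2]
finger_gap: 0.55
grasp_force: 0.0
```

```bash
python3 -c "
from h import *
go(449.8,28.9,3.2,-26.5)"
```

```text
t 15.15 travel [-0.0066, -0.0036, 0.0907] rot [0.0001, 0.0002, 0.0003] gap 0.55 F [0.1, 1.1, -0.2] pos [450.24, 28.28, 12.27]
```

Call:
play_rows(moves=[{"travel":[-0.005,-0.002,0.05],"rot":[0,0,0]},{"travel":[-0.005,-0.002,0.09],"rot":[0,0,0]},{"travel":[-0.005,-0.002,0.09],"rot":[0,0,0]}])

```text
time_s: 15.45
tool_pos: [449.7, 29.4, 4.0]
tool_rot: [0.974, -0.228, 0.0, -0.0]
force: [-0.1, -0.2, -0.9]
finger_gap: 0.55
grasp_force: 0.0
```

Call:
play_rows(moves=[{"travel":[0,0,0],"rot":[0,0,0]},{"travel":[0,0,0],"rot":[0,0,0]},{"travel":[0,0,0],"rot":[0,0,0]},{"travel":[0,0,0],"rot":[0,0,0]},{"travel":[0,0,0],"rot":[0,0,0]},{"travel":[0,0,0],"rot":[0,0,0]},{"travel":[0,0,0],"rot":[0,0,0]}], gripper=-1, force=40)

```text
time_s: 16.15
tool_pos: [449.5, 29.5, 3.7]
tool_rot: [0.974, -0.228, 0.0, -0.0]
force: [0.1, 0.6, 0.9]
finger_gap: 0.179
grasp_force: 40.0
```

Call:
play_rows(moves=[{"travel":[0,0,-0.1],"rot":[0,0,0]},{"travel":[0,0,-0.5],"rot":[0,0,0]},{"travel":[0,0.2,-1],"rot":[0,0,0]},{"travel":[0.1,0.5,-1],"rot":[0,0,-0.04]},{"travel":[0.2,0.7,-1],"rot":[0,0,-0.08]}])

```text
time_s: 16.65
tool_pos: [437.1, -43.4, 106.3]
tool_rot: [0.995, -0.101, 0.002, 0.001]
force: [0.1, 0.6, 0.6]
finger_gap: 0.182
grasp_force: 40.0
```

Call:
play_rows(moves=[{"travel":[0.1,0.4,-0.3],"rot":[0,0,-0.04]},{"travel":[0.15,0.8,-0.45],"rot":[0,0,-0.08]},{"travel":[0.2,1,-0.45],"rot":[0,0,-0.1]}])

```text
time_s: 16.95
tool_pos: [436.5, -147.6, 151.8]
tool_rot: [0.999, 0.054, 0.003, 0.002]
force: [0.3, 0.3, -0.6]
finger_gap: 0.18
grasp_force: 40.0
```

```bash
python3 -c "
from h import *
go(478.9,-246.8,140,16)"
```

```text
t 16.95 travel [0.3147, 1.0311, 0.1238] rot [0.0016, -0.0014, -0.0548] gap 0.18 F [0.3, 0.3, -0.6] pos [436.52, -147.6, 151.77]
```

Call:
play_rows(moves=[{"travel":[0.1,0.4,0],"rot":[0,0,-0.04]},{"travel":[0.22,0.8,0],"rot":[0,0,-0.055]},{"travel":[0.31,1,0],"rot":[0,0,-0.055]},{"travel":[0.31,1,0.1],"rot":[0,0,-0.055]},{"travel":[0.31,1,0.1],"rot":[0,0,-0.055]},{"travel":[0.31,1,0.1],"rot":[0,0,-0.055]}])

```text
time_s: 17.55
tool_pos: [475.1, -238.4, 138.1]
tool_rot: [0.99, 0.139, -0.001, -0.001]
force: [-0.4, -0.7, 0.2]
finger_gap: 0.179
grasp_force: 40.0
```

```bash
python3 -c "
from h import *
go(478.9,-246.8,110,16)"
```

```text
t 17.55 travel [0.0141, 0.0915, 0.2812] rot [-0.0008, 0.0005, -0.0002] gap 0.179 F [-0.4, -0.7, 0.2] pos [475.09, -238.45, 138.14]
```

Call:
play_rows(moves=[{"travel":[0.014,0.09,0],"rot":[0,0,0]},{"travel":[0.014,0.09,0.15],"rot":[0,0,0]},{"travel":[0.014,0.09,0.28],"rot":[0,0,0]},{"travel":[0.014,0.09,0.28],"rot":[0,0,0]},{"travel":[0.014,0.09,0.28],"rot":[0,0,0]}])

```text
time_s: 18.05
tool_pos: [480.5, -248.3, 111.1]
tool_rot: [0.99, 0.139, 0.0, 0.0]
force: [-0.2, 0.3, -0.8]
finger_gap: 0.177
grasp_force: 40.0
```

```bash
cat > chk.py <<'E'
from h import *
o=get_obs();d=get_image("side");i=get_image("wrist");cv2.imwrite("pics/d7.png",d);cv2.imwrite("pics/w7.png",i)
go(478.9,-246.8,110,16)
D=cam("side");df=np.abs(d.astype(int)-cv2.imread("pics/d5.png").astype(int)).sum(2)
z=o["tool_pos"][2]+5.3;p=np.array([478.3,-247.3]);ax=np.array([np.cos(.28),np.sin(.28)])
q=proj(D,[np.r_[p+x*ax,z] for x in(33.5,31.5,0,-33.5)]);print(q.round(1).tolist())
for v in range(int(q[2,1])-3,int(q[2,1])+4):print(v,"L",df[v,315:327].tolist(),"R",df[v,344:356].tolist())
E
python3 chk.py
```

```text
t 18.15 travel [-0.0136, -0.0236, 0.0158] rot [0.0004, -0.0004, -0.0002] gap 0.179 F [0.0, -0.7, -0.3] pos [480.85, -248.69, 111.59]
[[320.7, 144.7], [321.6, 144.7], [336.0, 145.8], [351.5, 146.9]]
142 L [2, 2, 6, 4, 2, 8, 43, 81, 95, 116, 134, 20] R [99, 113, 119, 113, 183, 193, 1, 4, 3, 1, 3, 5]
143 L [2, 4, 6, 6, 4, 35, 49, 100, 68, 76, 71, 36] R [37, 40, 40, 31, 37, 45, 54, 1, 0, 3, 6, 2]
144 L [2, 4, 2, 2, 6, 19, 97, 121, 93, 48, 15, 79] R [68, 69, 63, 50, 58, 62, 69, 2, 3, 7, 5, 4]
145 L [3, 2, 4, 3, 1, 87, 157, 151, 119, 17, 36, 113] R [88, 79, 89, 89, 84, 78, 97, 4, 6, 7, 5, 2]
146 L [3, 3, 5, 4, 14, 96, 179, 183, 125, 46, 62, 138] R [109, 122, 114, 109, 109, 99, 69, 2, 4, 2, 2, 2]
147 L [5, 4, 3, 3, 4, 115, 208, 181, 125, 59, 72, 144] R [153, 145, 146, 139, 131, 144, 110, 3, 6, 3, 5, 1]
148 L [3, 1, 2, 5, 6, 95, 159, 154, 126, 73, 94, 138] R [161, 164, 158, 168, 165, 157, 199, 3, 6, 5, 2, 3]
```

Call:
play_rows(moves=[{"travel":[-0.016,-0.022,0.05],"rot":[0,0,0]},{"travel":[-0.016,-0.022,0.12],"rot":[0,0,0]},{"travel":[-0.016,-0.022,0.18],"rot":[0,0,0]},{"travel":[-0.016,-0.022,0.22],"rot":[0,0,0]},{"travel":[-0.016,-0.022,0.22],"rot":[0,0,0]},{"travel":[-0.016,-0.022,0.22],"rot":[0,0,0]}], force=50)

```text
time_s: 18.75
tool_pos: [478.2, -246.9, 88.5]
tool_rot: [0.99, 0.139, -0.0, -0.0]
force: [0.2, 0.1, -1.6]
finger_gap: 0.177
grasp_force: 50.0
```

```bash
python3 chk.py
python3 - <<'E'
import cv2,numpy as np
i=cv2.imread("pics/w7.png");d=cv2.imread("pics/d7.png")
r=lambda i,x,y,W,H,k:cv2.resize(i[y:y+H,x:x+W],None,fx=k,fy=k,interpolation=cv2.INTER_CUBIC)
cv2.imwrite("pics/c7.png",np.hstack([r(i,230,150,105,145,4),r(d,280,80,95,145,4)]))
E
```

```text
t 18.85 travel [0.006, -0.0003, -0.2116] rot [0.0001, -0.0001, -0.0004] gap 0.181 F [0.3, -0.0, -0.4] pos [478.34, -247.0, 88.84]
[[320.2, 154.3], [321.1, 154.4], [335.4, 155.5], [350.8, 156.6]]
152 L [1, 5, 2, 7, 3, 11, 44, 73, 83, 71, 159, 25] R [114, 165, 20, 5, 3, 4, 3, 3, 2, 3, 9, 6]
153 L [9, 9, 4, 3, 3, 24, 9, 72, 90, 61, 92, 26] R [40, 37, 41, 45, 49, 52, 37, 2, 2, 7, 4, 5]
154 L [5, 1, 13, 3, 2, 75, 106, 106, 115, 23, 25, 74] R [61, 59, 62, 64, 49, 44, 31, 7, 6, 5, 1, 8]
155 L [5, 4, 7, 0, 5, 67, 161, 191, 176, 55, 46, 100] R [80, 113, 123, 137, 142, 43, 63, 3, 8, 4, 2, 2]
156 L [7, 5, 13, 2, 10, 76, 175, 214, 201, 111, 101, 148] R [116, 76, 70, 94, 172, 99, 60, 4, 6, 6, 4, 4]
157 L [6, 2, 13, 2, 31, 51, 164, 197, 194, 121, 133, 166] R [104, 180, 193, 194, 189, 193, 84, 9, 17, 5, 6, 1]
158 L [14, 5, 6, 6, 50, 3, 89, 135, 137, 94, 94, 130] R [149, 206, 223, 228, 230, 237, 122, 4, 6, 6, 5, 2]
```

View pics/c7.png

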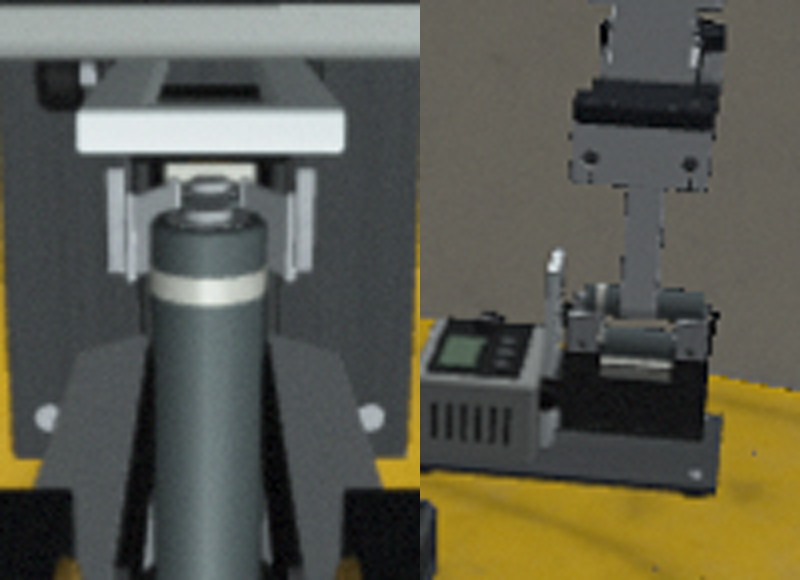

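Aligned: the held cell is at column 209, the lips at about 210.5, and the fore-aft offset is +0.7 to 1 mm. I lower it by feel.

Call:
play_rows(moves=[{"travel":[-0.005,0.002,0.02],"rot":[0,0,0]},{"travel":[-0.005,0.002,0.04],"rot":[0,0,0]},{"travel":[-0.005,0.002,0.045],"rot":[0,0,0]},{"travel":[-0.005,0.002,0.045],"rot":[0,0,0]}])

```text
time_s: 19.25
tool_pos: [477.6, -247.1, 84.0]
tool_rot: [0.99, 0.139, -0.0, -0.0]
force: [0.4, -0.7, -1.2]
finger_gap: 0.178
grasp_force: 50.0
```

Call:
play_rows(moves=[{"travel":[0,0,0.005],"rot":[0,0,0]},{"travel":[0,0,0.01],"rot":[0,0,0]},{"travel":[0,0,0.01],"rot":[0,0,0]}])

```text
time_s: 19.55
tool_pos: [477.7, -247.1, 83.1]
tool_rot: [0.99, 0.139, 0.0, -0.0]
force: [0.3, -0.2, 0.3]
finger_gap: 0.177
grasp_force: 50.0
```

Call:
play_rows(moves=[{"travel":[0,0,0.005],"rot":[0,0,0]},{"travel":[0,0,0.01],"rot":[0,0,0]},{"travel":[0,0,0.01],"rot":[0,0,0]}])

```text
time_s: 19.85
tool_pos: [477.7, -247.2, 82.1]
tool_rot: [0.99, 0.139, 0.0, 0.0]
force: [-0.2, 0.1, -1.2]
finger_gap: 0.182
grasp_force: 50.0
```

Call:
play_rows(moves=[{"travel":[0,0,0.005],"rot":[0,0,0]},{"travel":[0,0,0.01],"rot":[0,0,0]},{"travel":[0,0,0.01],"rot":[0,0,0]}])

```text
time_s: 20.15
tool_pos: [477.8, -247.4, 81.4]
tool_rot: [0.99, 0.139, 0.0, 0.0]
force: [-1.2, -1.0, 1.0]
finger_gap: 0.183
grasp_force: 50.0
```

Call:
play_rows(moves=[{"travel":[0,0,0.005],"rot":[0,0,0]},{"travel":[0,0,0.01],"rot":[0,0,0]},{"travel":[0,0,0.01],"rot":[0,0,0]}])

```text
time_s: 20.45
tool_pos: [477.9, -247.5, 80.9]
tool_rot: [0.99, 0.139, 0.0, 0.0]
force: [-1.4, 0.1, 4.6]
finger_gap: 0.18
grasp_force: 50.0
```

Call:
play_rows(moves=[{"travel":[0,0,0.01],"rot":[0,0,0]},{"travel":[0,0,0.02],"rot":[0,0,0]},{"travel":[0,0,0.02],"rot":[0,0,0]}])

```text
time_s: 20.75
tool_pos: [478.2, -247.5, 79.7]
tool_rot: [0.99, 0.139, 0.001, 0.001]
force: [-1.0, 1.2, 9.5]
finger_gap: 0.179
grasp_force: 50.0
```

Call:
play_rows(moves=[{"travel":[0,0,0.01],"rot":[0,0,0]},{"travel":[0,0,0.02],"rot":[0,0,0]},{"travel":[0,0,0.02],"rot":[0,0,0]}])

```text
time_s: 21.05
tool_pos: [478.5, -247.5, 78.0]
tool_rot: [0.99, 0.139, 0.001, 0.001]
force: [-2.0, 0.6, 10.4]
finger_gap: 0.179
grasp_force: 50.0
```

Call:
play_rows(moves=[{"travel":[0,0,0.01],"rot":[0,0,0]},{"travel":[0,0,0.02],"rot":[0,0,0]},{"travel":[0,0,0.02],"rot":[0,0,0]}])

```text
time_s: 21.35
tool_pos: [478.6, -247.5, 76.2]
tool_rot: [0.99, 0.139, 0.001, 0.001]
force: [-0.2, 1.0, 11.6]
finger_gap: 0.178
grasp_force: 50.0
```

Call:
play_rows(moves=[{"travel":[0,0,0.01],"rot":[0,0,0]},{"travel":[0,0,0.02],"rot":[0,0,0]},{"travel":[0,0,0.02],"rot":[0,0,0]}])

```text
time_s: 21.65
tool_pos: [478.8, -247.5, 74.2]
tool_rot: [0.99, 0.139, 0.001, 0.001]
force: [-1.1, 0.8, 10.8]
finger_gap: 0.182
grasp_force: 50.0
```

Call:
play_rows(moves=[{"travel":[0,0,0.01],"rot":[0,0,0]},{"travel":[0,0,0.02],"rot":[0,0,0]},{"travel":[0,0,0.02],"rot":[0,0,0]}])

```text
time_s: 21.95
tool_pos: [478.8, -247.5, 71.6]
tool_rot: [0.99, 0.139, 0.001, 0.001]
force: [0.7, 1.6, 7.6]
finger_gap: 0.178
grasp_force: 50.0
```

Call:
play_rows(moves=[{"travel":[0,0,0.01],"rot":[0,0,0]},{"travel":[0,0,0.015],"rot":[0,0,0]},{"travel":[0,0,0.015],"rot":[0,0,0]}])

```text
time_s: 22.25
tool_pos: [478.6, -247.3, 68.9]
tool_rot: [0.99, 0.138, 0.001, 0.0]
force: [1.7, -0.2, -0.1]
finger_gap: 0.18
grasp_force: 50.0
```

Call:
play_rows(moves=[{"travel":[0,0,0.01],"rot":[0,0,0]},{"travel":[0,0,0.015],"rot":[0,0,0]},{"travel":[0,0,0.015],"rot":[0,0,0]}])

```text
time_s: 22.55
tool_pos: [477.6, -247.0, 65.8]
tool_rot: [0.99, 0.139, -0.0, -0.0]
force: [4.2, -1.3, -10.6]
finger_gap: 0.182
grasp_force: 50.0
```

Call:
play_rows(moves=[{"travel":[0,0,0.01],"rot":[0,0,0]},{"travel":[0,0,0.015],"rot":[0,0,0]},{"travel":[0,0,0.015],"rot":[0,0,0]}])

```text
time_s: 22.85
tool_pos: [477.1, -247.5, 64.6]
tool_rot: [0.99, 0.139, -0.001, 0.0]
force: [3.3, -3.6, -15.8]
finger_gap: 0.181
grasp_force: 50.0
```

Call:
play_rows(moves=[{"travel":[0,0,0.007],"rot":[0,0,0]},{"travel":[0,0,0.007],"rot":[0,0,0]}])

```text
time_s: 23.05
tool_pos: [477.2, -247.5, 64.5]
tool_rot: [0.99, 0.139, -0.001, 0.0]
force: [1.9, -4.1, -14.0]
finger_gap: 0.177
grasp_force: 50.0
```

Call:
play_rows(moves=[{"travel":[0,0,0.007],"rot":[0,0,0]},{"travel":[0,0,0.007],"rot":[0,0,0]}])

```text
time_s: 23.25
tool_pos: [477.2, -247.5, 64.4]
tool_rot: [0.99, 0.139, -0.0, 0.0]
force: [0.1, -4.1, -11.1]
finger_gap: 0.177
grasp_force: 50.0
```

Call:
play_rows(moves=[{"travel":[0,0,0.008],"rot":[0,0,0]},{"travel":[0,0,0.008],"rot":[0,0,0]},{"travel":[0,0,0.008],"rot":[0,0,0]}])

```text
time_s: 23.55
tool_pos: [477.7, -247.3, 64.2]
tool_rot: [0.99, 0.139, 0.0, 0.0]
force: [-0.6, -3.6, -2.2]
finger_gap: 0.18
grasp_force: 50.0
```

Call:
play_rows(moves=[{"travel":[0,0,0.007],"rot":[0,0,0]},{"travel":[0,0,0.007],"rot":[0,0,0]},{"travel":[0,0,0.007],"rot":[0,0,0]}])

```text
time_s: 23.85
tool_pos: [477.9, -246.5, 63.4]
tool_rot: [0.99, 0.138, 0.0, -0.0]
force: [-1.3, -0.5, 2.1]
finger_gap: 0.181
grasp_force: 50.0
```

Call:
play_rows(moves=[{"travel":[0,0,0],"rot":[0,0,0]},{"travel":[0,0,0],"rot":[0,0,0]},{"travel":[0,0,0],"rot":[0,0,0]},{"travel":[0,0,0],"rot":[0,0,0]}], gripper=-0.3)

```text
time_s: 24.25
tool_pos: [477.7, -246.9, 62.6]
tool_rot: [0.99, 0.139, 0.0, -0.0]
force: [-1.0, -0.6, -0.8]
finger_gap: 0.35
grasp_force: 0.0
```

Call:
play_rows(moves=[{"travel":[0,0,-0.1],"rot":[0,0,0]},{"travel":[0,0,-0.3],"rot":[0,0,0]},{"travel":[0,0,-0.7],"rot":[0,0,0]},{"travel":[0,0,-1],"rot":[0,0,0]},{"travel":[0,0,-1],"rot":[0,0,0]},{"travel":[0,0,-1],"rot":[0,0,0]}])

```text
time_s: 24.85
tool_pos: [477.9, -247.2, 163.6]
tool_rot: [0.99, 0.139, 0.001, 0.001]
force: [-0.3, 0.1, -0.4]
finger_gap: 0.353
grasp_force: 0.0
```

Run:
```python
from h import *
i=get_image("wrist");cv2.imwrite("pics/w8.png",i);d=get_image("side");cv2.imwrite("pics/d8.png",d);go(478.6,-245.9,163.5,16)
a=cv2.imread("pics/d5.png").astype(int);d2=cv2.imread("pics/d2.png").astype(int)
for n,x,y in(("d8-d5",d,a),("d5-d2",a,d2)):
    df=np.abs(x.astype(int)-y).sum(2);print(n)
    for v in range(148,176,1):print(v," ".join(f"{k:3d}" for k in df[v,318:354]))
```

```text
t 24.95 travel [0.0188, -0.0012, -0.0181] rot [-0.0006, 0.0005, -0.0004] gap 0.353 F [-0.4, -0.2, 0.3] pos [476.82, -246.53, 161.69]
d8-d5
148   5   3   4   4   3   2   5   8   2   3   5   5   3   5   8   5  11   3   5   7   2   2   8   1   1   2   4   4   4   7   4   4  10   3   6  10
149   8   1   6   3   3   1   3   5   2   2   1   7   5   2   1   1   8   3   3   3   1   2   2   2   2   7   1   2   4   6   4   8   1   2   3   3
150   0   6   7   2   1   2   3   2   3   6   4   4   8   3   3   9   2  10   2   2   7   9   1   3   4   4   7   4   3   1   2   9   2   8   2   1
151   5   4   2   4   4   2   3   1   3   1   2   9   3   2   0   9   5   4   2  10   2   5   4   5   2   3   2   1  12   1   3   4   3   2   2   6
152   7   1   2   1   6   3   3   2   2   1   3   3   4   2   1   1   3   1   2   1   3   8   2   3   4   5   7   1   2   1   3   5   3   4   4   2
153   7   4   3  11   3   1   5   3   2   5   4   1   9   3   2   6   2   4   4   3   3   6   6   5   3   1   1   5   3   7  10   7   4   1   3   3
154   2   0   8   9   6   8   7  20  10   3   3   1   2  10   8   5   7  
[... 6632 characters left out ...]
 135 131 108 130 140 165 168 239 256 287 323 362 365 355 361 247  78   4   6  12  20   4  11   4   7   2   4
172   2   8  15   7   9   2   5 118 150 166 144 155 169 159 167 165 180 175 135 150 131 132 122 114  60   7  21   2   9   6   2   2   9   7   1   3
173   7  10   3   5  10   3  36 117 131 118 124 135 136 137 133 143 155 151 170 142 144 145 159 157  96   6   8   7   8   4   4   8  21   5   8   2
174   5   3   8   3  12   5   9   3  21   7  18  35  26  57  73  32  76 103  98 129 139 134 129 139  65  22   4  14   7   8   5   7   3   3   7   7
175   2  13  13  19   7   7   6  15   7  27   4  11   7  16   8   6   4   8  12   8   9   1  15  32   3   4  12  10   5   4  14   7   4   7   4   2
```

The upper cell sits at exactly the held height cell a had, under closed lips, and the follower has gone down. The gripper is clear, so I hand in.

```bash
python3 -c "
from rig import *
print(close_job())"
```

```text
the job is handed in; nothing more can be done
None
```

Both long cells are loaded one on top of the other, button ends towards the case and snapped under the lips, and the job was handed in at about 25 s; I never moved the short cell or the dish, but I viewed 11 pictures, one over the limit of 10.

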